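# Charged battery into the chest drawer

### The arm

A 6-joint arm with a two-finger parallel gripper is mounted at the origin on the work surface. World frame = base frame: x ahead of the robot, y to its left, z up, the work surface at z = 0. Lengths are in m, angles in degrees, forces in N, time in s.
With the tool pointing down it reaches from about 0.4 to 0.825 m from the base axis. Payload 7 kg.
Tool frame: the origin (TCP) lies midway between the tips of the shut fingers; the grasp point (between the pads) lies 19 mm behind it (r.grip_depth is the distance from the TCP to the grasp point, in m); z points along the fingers, y is the line along which they close (so a half turn about z gives the same grasp; the last joint's range is limited). The gripper opens to 88 mm and grips with 3 to 60 N. Pads are 19 mm wide; open, the fingers measure 130 mm over their backs; the gripper's body (78 mm by 193 mm) begins 47 mm behind the grasp point.
Start: joints at [-53.05, 20.546, 0.682, 0, -70.136, -16.507], TCP at [0.236, -0.632, 0.227] pointing down, gripper open.
Joint ranges: [-176.03, 176.03], [-82.01, 121.73], [-58.28, 71.71], [-173.87, 95.51], [-174.79, -0.11], [-173.66, 173.66]. Speed limits (degrees/s): [136.94, 136.94, 172.46, 180, 180, 180].

### API

Orientations are given as [roll, pitch, yaw] about the fixed x, y, z axes, in that order (R = Rz(yaw) Ry(pitch) Rx(roll)).
In Python, from plant import r, capture, close_job, search_frame, outline_of gives the robot as it stands.
- The arm moves only by the shell command python3 -m creep 'ROWS' [FORCE]. ROWS is JSON, a list of rows, each a list of 7 numbers: the finger opening in mm, from 0 to 87.6, then the shift along the world's x, y, z in units of 25 mm (1.0 is 25 mm), then the turn, a rotation vector about the world's x, y, z in degrees. In form: [[hand, x, y, z, ax, ay, az], ...]. A call has 1 to 8 rows; each row shifts and turns the commanded pose from where the row before left it; what a row does not reach is not made up. A row lasts 1/12 s, in which the tool goes at most 41.7 mm and 7.16 degrees, less where a joint would pass 70% of its speed; a pose out of reach is approached as far as the arm can. A call is refused whole if a number of a shift passes 1 or a number of a turn 7.16, either way. A call with a gripper value outside its range is refused whole. The fingers move at their own pace and stop on an object; FORCE is the grip in N (left out, the last holds). Time passes only in rows, so rows that do not move let the fingers close. It gives the time, the measured TCP pose, the force, the opening and the grip force at its end, in the units of the state.
- r.get_state(): the state, without advancing time (a new reading comes with each control period).
- capture(name): name is "side" or "top"; returns a dict with "frame" (384x512x3 uint8, red, green, blue), "K" (3x3 intrinsics, pixels), "origin" and "rotation" of the camera in the world. Camera axes: x right, y down, z forward; pixel columns grow to the right and rows downward; lengths in m; the calibration is good to about 2 mm. A picture is of the moment at which its call begins. There is no depth.
- close_job(): hands the job in; it is judged then, once.
Trained networks look in a picture, given as the dict that the camera call returned (one of the last four; its "shot" number tells which), for a name from the list of things; names that differ only in an ending like _2 or _b are one class to them, and where a whole thing is asked for, a point or a joint stands for the part that bears it (a point fixed in the world has none). Each returns a list of dicts, best first, with "conf" (0 to 1); they miss things now and then, are a little off and sometimes report something else, mostly with a low value. They report only what shows in the picture. A call takes as long as a camera call. They do not tell look-alikes from the thing itself.
- search_frame(picture, target): "bbox" ([left, top, right, bottom] in pixels, round what is visible of it).
- outline_of(picture, target): "region" (384x512 bool, what is visible of it) and "bbox" ([left, top, right, bottom] in pixels, round what is visible of it).
The state is a dict: "time_s": time; "joints": joint angles; "qd": joint speeds; "joint_torque": joint torques, N m; "tcp_pos": TCP position; "eef_rot": TCP orientation; "contact_force": force on the tool from outside, world axes, zero at the start; "moment": the same for the moment, N m; "gripper_width": finger opening in m; "gripper_force": force on a finger pad.
Only numpy, scipy, OpenCV 4.12 (cv2) and the standard library are available. Lean on these libraries where they do the work, as an engineer would, in place of code of your own. Each camera call takes 0.05 s, during which the arm holds its last target. There are 200 camera calls.

### The job

The battery in the charger with the green lamp is full: lift it out, stand it upright on the cork mat and let go, then take it again for the blue seat in the open drawer (by its long sides, or the fingers will not fit beside the seat). Lower it into the seat until it stands on the drawer floor, let go, and slide the drawer gently and fully shut. Do not drop the battery, and leave the other battery charging and the two clay cups where they are.

Things in the scene. Friction and masses are not known exactly. Their poses are not given: they have to be found in the camera images.
- battery_full: Charged tool battery: loose upright black block with a yellow band, 44 (own x) x 62 (own y, long) x 42 mm high, about 0.28 kg; origin at the centre of its underside. It starts in the charger with the green lamp, where cheeks cover its long sides: only its 44 mm wide end faces (own +y, -y) can be gripped there.
- battery_charging: The other battery, of the same look, size and origin, in the charger with the red lamp; must stay there.
- charger_green: Fixed grey charger, green lamp. Origin on the bench under the battery's centre; the battery stands on its 12 mm thick base (74 mm along own y), long side along own y. A 6 mm cheek, top at 52 mm, stands 2.5 mm from each long side of the battery (own +x, -x); both ends are open. Beyond the +x cheek a 50 mm high housing reaches to x = 85 mm; the 20 mm lamp on it tops at 58 mm.
- charger_red: Fixed grey charger like the other one, with a red lamp.
- mat: Fixed cork mat on the bench, 160 (own x) x 130 (own y) x 4 mm thick; origin at the centre of its underside, on the bench.
- chest_drawer0 (a joint): How far the drawer is open, in m: 0 shut, 0.18 at the stop. It starts wide open. It slides with about 1 N.
- chest_drawer0_handle (a point): Middle of the drawer's steel bar handle, 67 mm over the bench; the bar runs along own y, 105 mm long, about 10 mm thick, 35 mm in front of the red drawer front (15 mm thick, top edge 95 mm over the bench). Moves with the drawer. Own +x is the closing direction, into the fixed dark steel chest (210 mm wide, 260 deep, 105 high, on the bench).
- battery_seat (a point): Centre of the blue seat on the drawer floor, 22 mm over the bench; moves with the drawer, +x is the closing direction. Two 30 mm high walls 72 mm apart along own y, two 7 mm high ribs 54 mm apart along own x: the battery fits only with its long side along own y. Finger room: 61 mm from the centre to the drawer front (-x), 85 mm to the chest front (+x). Drawer side walls top at 83 mm.
- cup_a: Loose unglazed clay-brown cup, upright, 68 mm across the rim, 75 mm high; origin at the centre of its underside.
- cup_b: A second cup like it.
Mind the look-alikes: they are no part of the job. Leave any pink, purple or turquoise look-alike of the battery_full alone.

How it is judged:
By the outcome, as a careful person would: the job done as asked, in the order asked, and still so for the second after the job is handed in, with the robot touching nothing.
It also fails if it takes over 67 s, if anything falls off the work surface, if the arm or the gripper's body presses on something with over 40 N, if the wrist force passes 120 N, or if a joint passes its speed limit or range.

## Working session

There is one attempt and no reset: what is moved stays moved. The work goes in short steps, Python scripts to look and compute and a shell command to move; the robot and the scene stay as the last step left them, time stands still between calls to the robot, and variables do not carry over. Pictures are saved under pics/ and viewed, at most 10 in all, crops included, and the job is handed in when it is done.

```bash
ls; mkdir -p pics
python3 - <<'E'
from plant import *
import cv2,numpy as np
ims=[]
for n in("side","top"):
    p=capture(n); cv2.imwrite(f"pics/{n}0.png",p["frame"][:,:,::-1])
    print(n,p["K"].tolist(),np.round(p["origin"],4),np.round(p["rotation"],4).tolist())
    for t in["battery_full","charger_green","mat","chest_drawer0_handle","battery_seat","cup_a"]:
        print(t,[(round(d["conf"],2),np.round(d["bbox"]).tolist()) for d in search_frame(p,t)[:4]])
print(r.get_state())
E
```

```text
pics
side [[362.4117011051271, 0.0, 250.18662544221928], [0.0, 362.4117011051271, 193.92676842450126], [0.0, 0.0, 1.0]] [0.492  0.6736 0.7119] [-127.5756, 0.9918, -177.2357]
battery_full [(0.69, [199.0, 145.0, 221.0, 158.0]), (0.67, [306.0, 150.0, 326.0, 174.0]), (0.64, [247.0, 138.0, 264.0, 151.0]), (0.58, [243.0, 153.0, 260.0, 172.0])]
charger_green [(0.56, [227.0, 151.0, 261.0, 172.0])]
mat [(0.72, [222.0, 217.0, 281.0, 248.0])]
chest_drawer0_handle [(0.64, [159.0, 276.0, 291.0, 384.0])]
battery_seat [(0.84, [158.0, 276.0, 293.0, 382.0])]
cup_a [(0.89, [178.0, 208.0, 203.0, 244.0]), (0.59, [189.0, 186.0, 214.0, 216.0])]
top [[352.09987278473216, 0.0, 251.11805371930217], [0.0, 352.09987278473216, 192.76128025567098], [0.0, 0.0, 1.0]] [ 0.3817 -0.1631  0.935 ] [-167.7022, 0.125, -91.0645]
battery_full [(0.84, [338.0, 275.0, 373.0, 306.0]), (0.83, [348.0, 130.0, 378.0, 162.0]), (0.66, [35.0, 150.0, 133.0, 247.0]), (0.65, [341.0, 232.0, 368.0, 257.0])]
charger_green [(0.65, [326.0, 167.0, 363.0, 215.0])]
mat [(0.61, [197.0, 181.0, 248.0, 241.0])]
chest_drawer0_handle [(0.65, [33.0, 151.0, 134.0, 245.0])]
battery_seat [(0.83, [33.0, 150.0, 137.0, 245.0])]
cup_a [(0.97, [191.0, 131.0, 218.0, 165.0]), (0.75, [240.0, 137.0, 265.0, 167.0])]
{'time_s': 0.7, 'joints': array([-5.30490742e+01,  2.05427578e+01,  6.82225157e-01, -1.95927945e-03,
       -7.01373521e+01, -1.65077616e+01]), 'qd': array([ 0.16665982, -0.04175128,  0.03954847, -0.02905889, -0.0460879 ,
       -0.09635173]), 'joint_torque': array([-1.16627645e-03, -5.82163954e+01,  2.93255371e+01,  7.00114265e+00,
        1.26886307e-02, -7.84547382e-06]), 'tcp_pos': array([ 0.23575026, -0.63245444,  0.22659779]), 'eef_rot': array([-1.79998496e+02,  2.36782437e-03, -1.59557501e+02]), 'contact_force': array([-0.00228988,  0.29988678,  1.26978157]), 'moment': array([-0.03201393, -0.02943174, -0.01033451]), 'gripper_force': 0.0, 'gripper_width': 0.08737049677379187}
```

View pics/side0.png

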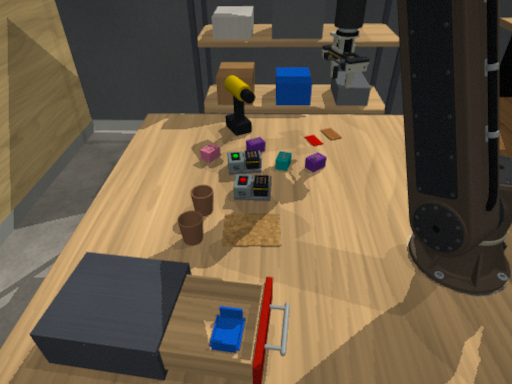

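View pics/top0.png

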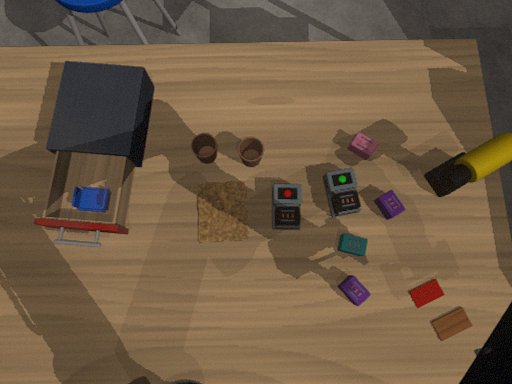

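The side view shows the green charger at about (245,161) and its battery on the right at (252,160). The red charger is at (252,187), the mat at (252,230) and the blue seat at (228,328). In the top view the green lamp is at (342,180), the battery at (345,203), the mat at (222,211), the seat at (91,199) and the handle at (78,240). Next I enlarge both views to measure.

```bash
cat > h.py <<'E'
from plant import *
import cv2,numpy as np
from scipy.spatial.transform import Rotation as R
def ray(p,uv):
    d=R.from_euler('xyz',p["rotation"],degrees=True).as_matrix()@np.linalg.solve(p["K"],[uv[0],uv[1],1.])
    return np.array(p["origin"]),d
def at(p,uv,z):
    o,d=ray(p,uv); return (o+d*(z-o[2])/d[2])
def tri(p,a,q,b):
    o1,d1=ray(p,a);o2,d2=ray(q,b)
    s=np.linalg.lstsq(np.c_[d1,-d2],o2-o1,rcond=None)[0]
    x,y=o1+s[0]*d1,o2+s[1]*d2
    return (x+y)/2,np.linalg.norm(x-y)
def proj(p,X):
    M=R.from_euler('xyz',p["rotation"],degrees=True).as_matrix()
    c=np.array(p["K"])@(M.T@(np.array(X)-p["origin"])); return c[:2]/c[2]
E
python3 - <<'E'
from h import *
a=cv2.imread("pics/top0.png");b=cv2.imread("pics/side0.png")
def crop(i,x,y,w,h,k): return cv2.resize(i[y:y+h,x:x+w],None,fx=k,fy=k,interpolation=cv2.INTER_CUBIC)
A=np.vstack([crop(a,312,160,66,60,6),crop(b,217,140,66,40,6)])
B=np.vstack([crop(a,30,145,110,103,3.6),crop(b,150,270,150,114,2.64)])
h=600;A=A[:h,:396];B=B[:h,:396]
o=np.zeros((max(len(A),len(B)),A.shape[1]+B.shape[1],3),np.uint8);o[:len(A),:A.shape[1]]=A;o[:len(B),A.shape[1]:]=B
cv2.imwrite("pics/z1.png",o[:672]);print(o.shape)
E
```

```text
(600, 792, 3)
```

View pics/z1.png

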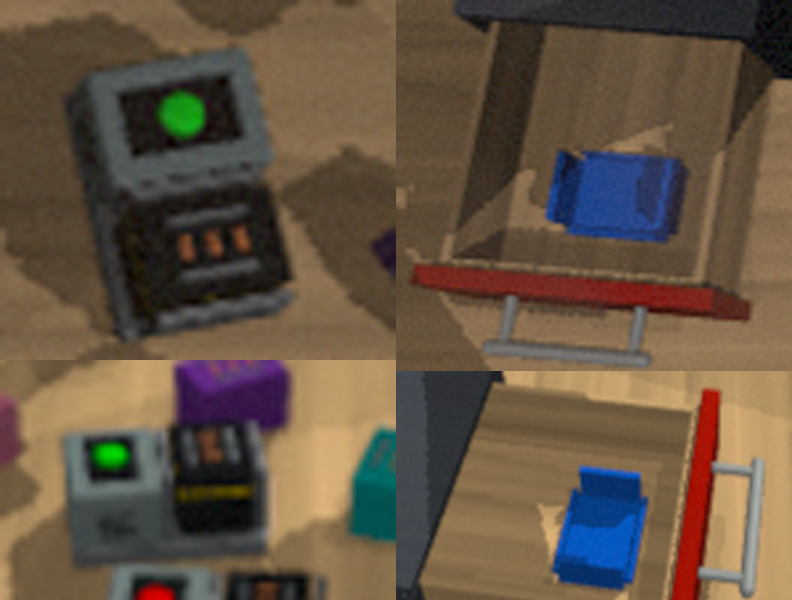

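```bash
cat > m.py <<'E'
from h import *
from scipy.optimize import least_squares, minimize
S=capture("side");T=capture("top")
tc=lambda x,y:(312+x/6-.4,160+y/6-.4); sc=lambda x,y:(217+x/6-.4,140+(y-360)/6-.4)
def P(v,X):
    c,s=np.cos(v[2]),np.sin(v[2]);return [v[0]+c*X[0]-s*X[1],v[1]+s*X[0]+c*X[1],X[2]]
print("lamp",tri(T,tc(182,113),S,sc(111,455)),"bat top",tri(T,tc(213,240),S,sc(212,447)))
h=.037
obs=[(T,tc(90,75),(.085,h,.05)),(T,tc(245,50),(.085,-h,.05)),(T,tc(270,165),(.0305,-h,.05)),(T,tc(112,190),(.0305,h,.05)),
(S,sc(67,437),(.085,-h,.05)),(S,sc(75,490),(.085,h,.05)),(T,tc(213,240),(0,0,.054)),(S,sc(212,447),(0,0,.054))]
def f(v): return np.concatenate([proj(c,P(v,(X[0],X[1]*v[3]/h,X[2])))-np.array(u) for c,u,X in obs])
g=least_squares(f,[.33,-.4,.15,h],loss='soft_l1');print("charger",g.x,np.degrees(g.x[2]));print(np.round(g.fun.reshape(-1,2),1).tolist())
# drawer
td=lambda x,y:(30+(x-396)/3.6-.4,145+y/3.6-.4); sd=lambda x,y:(150+(x-396)/2.64-.4,270+(y-371)/2.64-.4)
for n,a,b in[("handle L",td(486,347),sd(752,588)),("handle R",td(648,360),sd(760,462))]:
    print(n,tri(T,a,S,b))
print("front top",at(T,td(415,266),.095),at(T,td(712,290),.095))
# seat silhouette
def mask(p):
    q=cv2.cvtColor(p["frame"],cv2.COLOR_RGB2HSV);m=cv2.inRange(q,(105,150,40),(125,255,255))
    m[:,300:]=0; m[:100]=0; return m>0
MS=[mask(T),mask(S)]
print([ (m.sum(),np.argwhere(m).mean(0)[::-1].round(1)) for m in MS])
def box(v,x0,x1,y0,y1,z0,z1): return [P(v,(x,y,z)) for x in(x0,x1) for y in(y0,y1) for z in(z0,z1)]
def sil(p,v,t,L,k=4):
    im=np.zeros((384*k,512*k),np.uint8);w=.036
    for b in[box(v,-L,L,-w-t,w+t,.022,.024),box(v,-L,L,w,w+t,.022,.052),box(v,-L,L,-w-t,-w,.022,.052)]:
        q=np.array([proj(p,X) for X in b]);q=((q+.5)*k).astype(np.int32)
        cv2.fillConvexPoly(im,cv2.convexHull(q),255)
    return cv2.resize(im,(512,384),interpolation=cv2.INTER_AREA)/255.
def cost(u): 
    v=u[:3]; return sum(np.abs(sil(p,v,u[3],u[4])-m).sum() for p,m in zip((T,S),MS))
c0=at(T,np.argwhere(MS[0]).mean(0)[::-1],.03); hd=tri(T,td(486,347),S,sd(752,588))[0]-tri(T,td(648,360),S,sd(760,462))[0]
y0=np.arctan2(-hd[0],hd[1])
g=minimize(cost,[c0[0],c0[1],y0,.004,.028],method='Nelder-Mead',options=dict(initial_simplex=np.array([[c0[0],c0[1],y0,.004,.028]]+[[c0[0]+a,c0[1]+b,y0+c,.004+d,.028+e] for a,b,c,d,e in[(.01,0,0,0,0),(0,.01,0,0,0),(0,0,.08,0,0),(0,0,0,.002,0),(0,0,0,0,.004)]]),maxiter=600))
print("seat",g.x,np.degrees(g.x[2]),g.fun,"y0",np.degrees(y0))
for n in["mat"]:
  for p in(T,S):
    o=outline_of(p,n)[0];m=o["region"].astype(np.uint8);cn=max(cv2.findContours(m,0,2)[0],key=cv2.contourArea)
    W=np.array([at(p,u[0],.004)[:2] for u in cn],np.float32);print(n,cv2.minAreaRect(W*1000))
print("cups",[at(T,u,.075)[:2].round(3) for u in((204,146),(252,150))])
E
python3 m.py
```

```text
lamp (array([ 0.60774351, -0.40051607,  0.05172824]), np.float64(5.477699183853905e-05)) bat top (array([ 0.55054406, -0.40918483,  0.05278112]), np.float64(0.0018361064852993434))
charger [ 0.54839145 -0.40811069  0.14563623  0.03420304] 8.344341579659027
[[-0.2, -0.6], [-0.4, -0.6], [0.2, 0.3], [0.6, 0.4], [-0.3, -1.0], [-0.7, 0.5], [-0.3, 1.1], [0.3, -0.2]]
handle L (array([0.45777737, 0.31786533, 0.07022935]), np.float64(0.0019369733339932485))
handle R (array([0.44786887, 0.2095686 , 0.06447517]), np.float64(0.0009748806803325061))
front top [0.51135199 0.35689983 0.095     ] [0.49148526 0.15720222 0.095     ]
[(np.int64(615), array([ 88.1, 199.5])), (np.int64(1323), array([233. , 309.1]))]
seat [ 0.57168871  0.25372523 -0.03830855  0.00251895  0.02882445] -2.1949182409834145 460.24313725490197 y0 -5.227666104027413
mat ((537.3460693359375, -87.07523345947266), (159.6163787841797, 129.46539306640625), 1.922690987586975)
mat ((537.3336791992188, -82.7544174194336), (160.15826416015625, 137.0633087158203), 1.4075287580490112)
cups [array([ 0.695, -0.046]), array([ 0.681, -0.169])]
```

```bash
python3 -m creep '[[87.6,0.96,0.69,0,0,0,-1],[87.6,0.96,0.69,0,0,0,-1],[87.6,0.96,0.69,0,0,0,-1],[87.6,0.96,0.69,0,0,0,-1],[87.6,0.96,0.69,0,0,0,-1],[87.6,0.96,0.69,0,0,0,-1],[87.6,0.96,0.69,0,0,0,-1],[87.6,0.96,0.69,0,0,0,-1]]' 20
python3 -m creep '[[87.6,0.96,0.69,0,0,0,-1],[87.6,0.96,0.69,0,0,0,-1],[87.6,0.96,0.69,0,0,0,-1],[87.6,0.96,0.69,0,0,0,-1],[87.6,0.96,0.69,0,0,0,0],[87.6,0,0,-1,0,0,0],[87.6,0,0,-1,0,0,0],[87.6,0,0,0,0,0,0]]' 20
sed -i 's/m\[:,300:\]=0; m\[:100\]=0/m[:,300:]=0; m[:150 if p is T else 290]=0/' m.py; python3 m.py | grep -E "seat|array\(\[ 8"
```

```text
time_s: 1.57
tcp_pos: [0.4288, -0.4935, 0.2267]
eef_rot: [-180.0, 0.0, -167.6]
contact_force: [0.2, -0.3, 0.7]
gripper_width: 0.0877
gripper_force: 0.0
time_s: 2.23
tcp_pos: [0.5459, -0.406, 0.1711]
eef_rot: [179.7, -0.3, -171.5]
contact_force: [-0.8, 0.5, -1.1]
gripper_width: 0.0875
gripper_force: 0.0
[(np.int64(565), array([ 86.6, 199.3])), (np.int64(1204), array([227.6, 329.8]))]
seat [ 5.71566094e-01  2.56075789e-01 -9.18255328e-02  1.24194381e-04Traceback (most recent call last):
  File "m.py", line 39, in <module>
    o=outline_of(p,n)[0];m=o["region"].astype(np.uint8);cn=max(cv2.findContours(m,0,2)[0],key=cv2.contourArea)
      ~~~~~~~~~~~~~~~^^^
IndexError: list index out of range
```

```bash
python3 -m creep '[[87.6,0,0,0,0,0,0],[87.6,0,0,-1,0,0,0],[87.6,0,0,-1,0,0,0],[87.6,0,0,-1,0,0,0],[87.6,0,0,0,0,0,0],[87.6,0,0,0,0,0,0],[87.6,0,0,0,0,0,0]]'
python3 - <<'E'
from h import *
T=capture("top");S=capture("side")
a=cv2.resize(T["frame"][140:240,300:400,::-1],None,fx=4,fy=4,interpolation=2);b=cv2.resize(S["frame"][100:200,200:300,::-1],None,fx=4,fy=4,interpolation=2)
cv2.imwrite("pics/g1.png",np.hstack([a,b]));print(r.get_state()["tcp_pos"],r.get_state()["eef_rot"])
E
```

```text
time_s: 2.97
tcp_pos: [0.5488, -0.4092, 0.104]
eef_rot: [-179.9, 0.1, -171.5]
contact_force: [0.5, -0.1, 0.6]
gripper_width: 0.0878
gripper_force: 0.0
[ 0.54899891 -0.40904941  0.1041933 ] [-1.79869565e+02  1.72980430e-01 -1.71549709e+02]
```

View pics/g1.png

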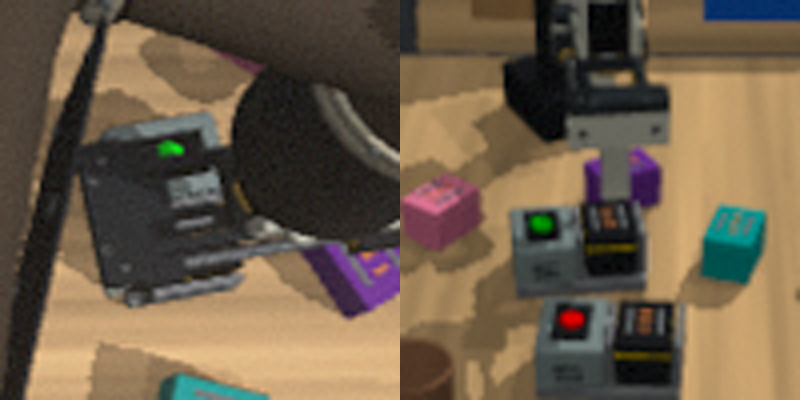

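The top crop shows the fingers lined up on the green charger at (160,210). In the side crop the near finger at (615,170) is centred over the battery at (612,230). A purple block stands just beyond the far finger, so I narrow the opening to 80 mm before going down.

```bash
python3 -m creep '[[79,0,0,0,0,0,0],[79,0,0,0,0,0,0],[79,0,0,-0.7,0,0,0],[79,0,0,-0.7,0,0,0],[79,0,0,-0.7,0,0,0],[79,0,0,-0.5,0,0,0],[79,0,0,-0.46,0,0,0],[79,0,0,0,0,0,0]]'
python3 -m creep '[[79,0,0,0,0,0,0],[70,0,0,0,0,0,0],[60,0,0,0,0,0,0],[50,0,0,0,0,0,0],[50,0,0,0,0,0,0],[50,0,0,0,0,0,0],[50,0,0,0,0,0,0],[50,0,0,0,0,0,0]]' 25
```

```text
time_s: 3.73
tcp_pos: [0.5465, -0.4076, 0.0227]
eef_rot: [179.9, -0.2, -171.6]
contact_force: [-0.7, -0.2, -0.7]
gripper_width: 0.0791
gripper_force: 0.0
time_s: 4.4
tcp_pos: [0.5483, -0.4085, 0.0261]
eef_rot: [-179.9, 0.1, -171.5]
contact_force: [-0.6, 0.2, 5.8]
gripper_width: 0.0619
gripper_force: 25.0
```

```bash
python3 -m creep '[[50,0,0,0.3,0,0,0],[50,0,0,0.7,0,0,0],[50,0,0,1,0,0,0],[50,0,0,1,0,0,0],[50,0,0,1,0,0,0],[50,0,0,1,0,0,0],[50,0,0,0.5,0,0,0],[50,0,0,0,0,0,0]]'
python3 -m creep '[[50,0,0.5,0,0,0,0],[50,0,0.92,0,0,0,-1],[50,-0.04,1,0,0,0,-1],[50,-0.04,1,0,0,0,-1],[50,-0.04,1,0,0,0,-1],[50,-0.04,1,0,0,0,-1],[50,-0.04,1,0,0,0,-1],[50,-0.04,1,0,0,0,-1]]'
python3 -m creep '[[50,-0.04,1,0,0,0,-1],[50,-0.04,1,0,0,0,-1],[50,-0.04,1,0,0,0,-1],[50,-0.04,1,0,0,0,-1],[50,-0.04,1,0,0,0,-1],[50,-0.04,0.5,0,0,0,-1],[50,0,0,0,0,0,-1],[50,0,0,0,0,0,0]]'
python3 - <<'E'
from h import *
T=capture("top");S=capture("side")
a=cv2.resize(T["frame"][140:260,170:270,::-1],None,fx=4,fy=4,interpolation=2);b=cv2.resize(S["frame"][150:270,190:290,::-1],None,fx=4,fy=4,interpolation=2)
cv2.imwrite("pics/m1.png",np.hstack([a,b]));print(r.get_state()["tcp_pos"],r.get_state()["eef_rot"])
E
```

```text
time_s: 5.07
tcp_pos: [0.549, -0.4089, 0.1659]
eef_rot: [-179.8, 0.2, -171.5]
contact_force: [0.6, -0.6, -2.8]
gripper_width: 0.0621
gripper_force: 25.0
time_s: 5.73
tcp_pos: [0.54, -0.2208, 0.1601]
eef_rot: [179.9, -0.2, -178.6]
contact_force: [0.6, 0.7, -2.0]
gripper_width: 0.0615
gripper_force: 25.0
time_s: 6.4
tcp_pos: [0.5345, -0.0843, 0.1609]
eef_rot: [-180.0, -0.2, 174.5]
contact_force: [-0.7, -0.3, -3.0]
gripper_width: 0.0619
gripper_force: 25.0
[ 0.5349458  -0.08542174  0.16140102] [-1.79978868e+02 -1.14640131e-01  1.74465566e+02]
```

View pics/m1.png

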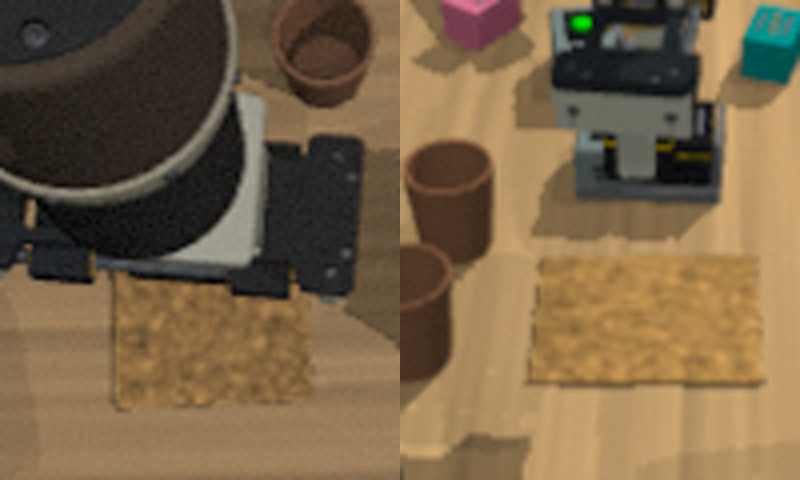

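The battery hangs upright between the fingers, seen in front of the red charger at (635,150) in the side crop. The mat below it at (650,320) is clear and the cups are off to the left. I set it down with a slow approach at the end.

```bash
python3 -m creep '[[50,-0.3,0,-1,0,0,0],[50,-0.3,0,-1,0,0,0],[50,0,0,-1,0,0,0],[50,0,0,-1,0,0,0],[50,0,0,-0.8,0,0,0],[50,0,0,-0.6,0,0,0],[50,0,0,-0.2,0,0,0],[50,0,0,0,0,0,0]]'
python3 -m creep '[[50,0,0,-0.04,0,0,0],[50,0,0,-0.04,0,0,0],[50,0,0,0,0,0,0],[50,0,0,0,0,0,0]]'
python3 -m creep '[[50,0,0,-0.04,0,0,0],[50,0,0,-0.04,0,0,0],[50,0,0,0,0,0,0],[50,0,0,0,0,0,0]]'
```

```text
time_s: 7.17
tcp_pos: [0.5195, -0.0861, 0.021]
eef_rot: [-179.9, -0.2, 174.4]
contact_force: [0.9, -1.0, -3.4]
gripper_width: 0.0618
gripper_force: 25.0
time_s: 7.5
tcp_pos: [0.5213, -0.0852, 0.0214]
eef_rot: [180.0, 0.1, 174.4]
contact_force: [0.5, -0.2, -2.8]
gripper_width: 0.0621
gripper_force: 25.0
time_s: 7.83
tcp_pos: [0.5207, -0.0852, 0.0186]
eef_rot: [180.0, 0.0, 174.4]
contact_force: [-0.4, 0.3, -3.4]
gripper_width: 0.062
gripper_force: 25.0
```

```bash
python3 -m creep '[[50,0,0,-0.04,0,0,0],[50,0,0,-0.04,0,0,0],[50,0,0,0,0,0,0],[50,0,0,0,0,0,0]]'
python3 -m creep '[[50,0,0,-0.04,0,0,0],[50,0,0,0,0,0,0],[50,0,0,0,0,0,0]]'
```

```text
time_s: 8.17
tcp_pos: [0.5209, -0.0851, 0.018]
eef_rot: [-180.0, 0.0, 174.5]
contact_force: [-6.0, 2.8, 14.4]
gripper_width: 0.0618
gripper_force: 25.0
time_s: 8.42
tcp_pos: [0.521, -0.0851, 0.0178]
eef_rot: [-180.0, 0.1, 174.5]
contact_force: [-9.0, 3.7, 23.4]
gripper_width: 0.0618
gripper_force: 25.0
```

```bash
python3 -m creep '[[50,0,0,0.06,0,0,0],[50,0,0,0,0,0,0],[66,0,0,0,0,0,0],[72,0,0,0,0,0,0],[80,0,0,0,0,0,0],[80,0,0,0,0,0,0],[80,0,0,0,0,0,0]]'
python3 -m creep '[[80,0,0,0.5,0,0,0],[80,0,0,1,0,0,0],[80,0,0,1,0,0,0],[80,0,0,1,0,0,0],[80,0,0,1,0,0,0],[80,0,0,0,0,0,7],[80,0,0,0,0,0,7],[80,0,0,0,0,0,7]]'
python3 -m creep '[[80,0,0,0,0,0,7],[80,0,0,0,0,0,7],[80,0,0,0,0,0,7],[80,0,0,0,0,0,7],[80,0,0,0,0,0,7],[80,0,0,0,0,0,7],[80,0,0,0,0,0,7],[80,0,0,0,0,0,7]]'
python3 -m creep '[[80,0,0,0,0,0,7],[80,0,0,0,0,0,6],[80,0,0,0,0,0,0],[80,0,0,0,0,0,0]]'
python3 - <<'E'
from h import *
T=capture("top");S=capture("side")
a=cv2.resize(T["frame"][130:260,20:150,::-1],None,fx=3,fy=3,interpolation=2);b=cv2.resize(S["frame"][150:280,170:300,::-1],None,fx=3,fy=3,interpolation=2)
cv2.imwrite("pics/top1.png",T["frame"][:,:,::-1])
cv2.imwrite("pics/side1.png",S["frame"][:,:,::-1])
cv2.imwrite("pics/m2.png",np.hstack([a,b]));print(r.get_state()["tcp_pos"],r.get_state()["eef_rot"],r.get_state()["joints"])
E
```

```text
time_s: 9.0
tcp_pos: [0.5207, -0.0853, 0.0169]
eef_rot: [-180.0, -0.0, 174.4]
contact_force: [-0.1, -0.3, 0.2]
gripper_width: 0.0792
gripper_force: 0.0
time_s: 9.67
tcp_pos: [0.5209, -0.0851, 0.1301]
eef_rot: [180.0, 0.1, -164.2]
contact_force: [0.4, 0.5, -0.6]
gripper_width: 0.0801
gripper_force: 0.0
time_s: 10.33
tcp_pos: [0.5206, -0.0853, 0.1294]
eef_rot: [180.0, -0.0, -108.2]
contact_force: [-0.5, 0.8, -0.4]
gripper_width: 0.0802
gripper_force: 0.0
time_s: 10.67
tcp_pos: [0.5206, -0.0853, 0.1294]
eef_rot: [180.0, -0.0, -95.8]
contact_force: [-0.4, -0.4, -0.4]
gripper_width: 0.0801
gripper_force: 0.0
[ 0.52068911 -0.08523     0.12950947] [ 1.79992734e+02 -1.21387741e-03 -9.57503134e+01] [ 1.20195965e+01  1.17293132e+01 -2.54694113e+01 -1.33269738e-03
 -5.28085655e+01 -1.77691043e+01]
```

View pics/m2.png

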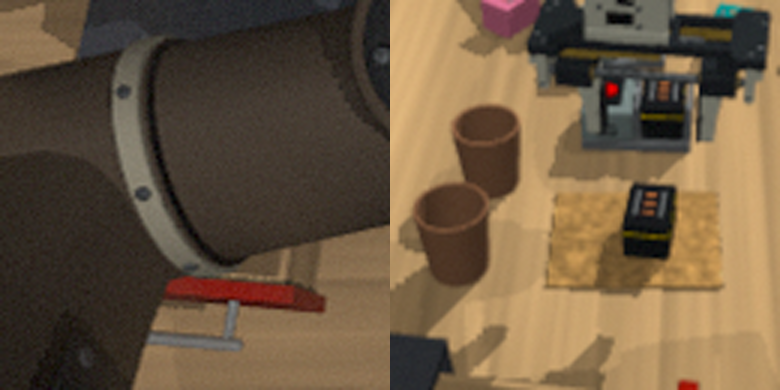

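The battery stands upright on the mat at (650,220) in the side crop, and the open gripper above has turned a quarter. Next I take it by its long sides, and check the seat fit on the first pictures with an overlay.

```bash
python3 -m creep '[[80,0,0,-1,0,0,0],[80,0,0,-1,0,0,0],[80,0,0,-1,0,0,0],[80,0,0,-0.6,0,0,0],[80,0,0,-0.4,0,0,0],[80,0,0,-0.1,0,0,0],[80,0,0,0,0,0,0],[80,0,0,0,0,0,0]]'
python3 -m creep '[[70,0,0,0,0,0,0],[60,0,0,0,0,0,0],[50,0,0,0,0,0,0],[36,0,0,0,0,0,0],[36,0,0,0,0,0,0],[36,0,0,0,0,0,0],[36,0,0,0,0,0,0],[36,0,0,0,0,0,0]]' 30
cat > ov.py <<'E'
from h import *
import sys
v=[float(a) for a in sys.argv[1:4]];v[2]=np.radians(v[2])
S=capture("side");T=capture("top")
def P(X):
    c,s=np.cos(v[2]),np.sin(v[2]);return [v[0]+c*X[0]-s*X[1],v[1]+s*X[0]+c*X[1],X[2]]
out=[]
for p,f,(x,y,w,h),k in((T,"top0",(30,145,110,103),3.6),(S,"side0",(150,270,150,114),2.64)):
    im=cv2.resize(cv2.imread(f"pics/{f}.png")[y:y+h,x:x+w],None,fx=2*k*.98,fy=2*k*.98,interpolation=2);K=2*k*.98
    def L(pts,c):
        q=np.array([((proj(p,P(X))-[x,y]+.5)*K) for X in pts]).round().astype(np.int32);cv2.polylines(im,[q],True,c,1,cv2.LINE_AA)
    for s in(1,-1):
        L([(a,s*.036,z) for a,z in((-.027,.022),(.027,.022),(.027,.052),(-.027,.052))],(0,255,255))
        L([(s*.027,b,z) for b,z in((-.036,.022),(.036,.022),(.036,.029),(-.036,.029))],(0,255,0))
    L([(a,b,.095) for a,b in((-.061,-.1),(-.061,.1),(-.076,.1),(-.076,-.1))],(255,255,255))
    L([(-.111,-.0525,.067),(-.111,.0525,.067)],(255,0,255))
    out.append(im[:590,:790])
h=min(len(o) for o in out)
o=np.hstack([cv2.resize(out[0],None,fx=.5,fy=.5,interpolation=3)]*1)
a=cv2.resize(out[0],(400,int(400*out[0].shape[0]/out[0].shape[1])),interpolation=3);b=cv2.resize(out[1],(400,int(400*out[1].shape[0]/out[1].shape[1])),interpolation=3)
H=max(len(a),len(b));Z=np.zeros((H,800,3),np.uint8);Z[:len(a),:400]=a;Z[:len(b),400:]=b
cv2.imwrite(f"pics/{sys.argv[4]}.png",Z);print(Z.shape)
E
python3 ov.py .5716 .2561 -5.4 ov1
```

```text
time_s: 11.43
tcp_pos: [0.5214, -0.0852, 0.0278]
eef_rot: [-179.9, 0.0, -95.6]
contact_force: [-0.8, -0.1, 0.7]
gripper_width: 0.0799
gripper_force: 0.0
time_s: 12.1
tcp_pos: [0.5211, -0.0852, 0.0273]
eef_rot: [-180.0, 0.0, -95.5]
contact_force: [0.5, 0.3, 3.1]
gripper_width: 0.0439
gripper_force: 30.0
(304, 800, 3)
```

View pics/ov1.png

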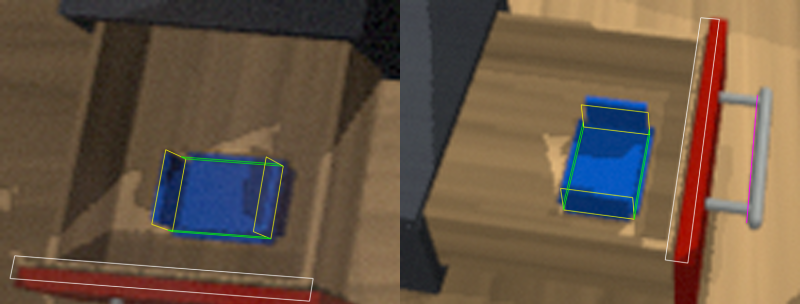

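The overlay puts the seat x right, with the rib lines on the blue edges. The blue reaches a few mm further toward -y (right in the top view, to column 290), so I refit y while lifting.

```bash
python3 -m creep '[[36,0,0,0.2,0,0,0],[36,0,0,0.5,0,0,0],[36,0,0,1,0,0,0],[36,0,0,1,0,0,0],[36,0,0,1,0,0,0],[36,0,0,1,0,0,0],[36,0,0,0.7,0,0,0],[36,0,0,0,0,0,0]]'
cat > fit.py <<'E'
from h import *
from scipy.optimize import minimize
S=capture("side");T=capture("top")
S["frame"]=cv2.imread("pics/side0.png")[:,:,::-1];T["frame"]=cv2.imread("pics/top0.png")[:,:,::-1]
def mask(p,r):
    q=cv2.cvtColor(np.ascontiguousarray(p["frame"]),cv2.COLOR_RGB2HSV);m=cv2.inRange(q,(100,90,15),(130,255,255))
    z=np.zeros_like(m);x,y,X,Y=r;z[y:Y,x:X]=m[y:Y,x:X];return z>0
MS=[mask(T,(65,180,115,215)),mask(S,(200,300,255,355))]
for m in MS: a=np.argwhere(m);print(m.sum(),a.min(0)[::-1],a.max(0)[::-1])
def box(v,x0,x1,y0,y1,z0,z1):
    c,s=np.cos(v[2]),np.sin(v[2]);return [(v[0]+c*x-s*y,v[1]+s*x+c*y,z) for x in(x0,x1) for y in(y0,y1) for z in(z0,z1)]
def sil(p,v,t,L,k=8):
    im=np.zeros((384*k,512*k),np.uint8);w=.036
    for b in[box(v,-L,L,-w-t,w+t,.022,.029),box(v,-L,L,w,w+t,.022,.052),box(v,-L,L,-w-t,-w,.022,.052)]:
        q=((np.array([proj(p,X) for X in b])+.5)*k).astype(np.int32);cv2.fillConvexPoly(im,cv2.convexHull(q),255)
    return cv2.resize(im,(512,384),interpolation=cv2.INTER_AREA)/255.
for t in(.002,.004,.006):
  for views in((0,1),(0,),(1,)):
    def cost(u): return sum(np.abs(sil((T,S)[i],u[:3],t,u[3])-MS[i]).sum() for i in views)
    u0=np.array([.570,.254,-.095,.03]);sx=np.vstack([u0]+[u0+d for d in np.diag([.008,.008,.05,.004])])
    g=minimize(cost,u0,method='Nelder-Mead',options=dict(initial_simplex=sx,maxiter=150))
    print(t,views,g.x.round(4),np.degrees(g.x[2]).round(1),round(g.fun,1))
E
python3 fit.py
```

```text
time_s: 12.87
tcp_pos: [0.5223, -0.0852, 0.1657]
eef_rot: [-179.7, 0.1, -95.5]
contact_force: [1.0, -0.2, -1.9]
gripper_width: 0.0436
gripper_force: 30.0
763 [ 72 187] [108 211]
1247 [209 306] [244 352]
0.002 (0, 1) [ 0.5714  0.2548 -0.0964  0.0299] -5.5 208.3
0.002 (0,) [ 0.5711  0.2548 -0.1134  0.03  ] -6.5 63.5
0.002 (1,) [ 0.5714  0.2527 -0.0758  0.03  ] -4.3 141.4
0.004 (0, 1) [ 0.571   0.2532 -0.087   0.0298] -5.0 216.6
0.004 (0,) [ 0.5709  0.2534 -0.1346  0.0295] -7.7 96.3
0.004 (1,) [ 0.5714  0.2529 -0.0856  0.0299] -4.9 112.5
0.006 (0, 1) [ 0.5711  0.2525 -0.0897  0.0296] -5.1 262.2
0.006 (0,) [ 0.5709  0.2539 -0.1297  0.0299] -7.4 133.4
0.006 (1,) [ 0.5715  0.2526 -0.0846  0.0299] -4.8 121.2
```

```bash
python3 -m creep '[[36,0,0.4,0,0,0,0],[36,0,0.8,0,0,0,0],[36,0.2,1,0,0,0,0],[36,0.2,1,0,0,0,0],[36,0.2,1,0,0,0,0],[36,0.2,1,0,0,0,0],[36,0.2,1,0,0,0,0],[36,0.2,1,0,0,0,0]]'
python3 -m creep '[[36,0.2,1,0,0,0,0],[36,0.2,1,0,0,0,0],[36,0.2,1,0,0,0,0],[36,0.2,1,0,0,0,0],[36,0,1,0,0,0,0],[36,0,0.95,0,0,0,0],[36,0,0.4,0,0,0,0],[36,0,0,0,0,0,0]]'
python3 -m creep '[[36,0,0,-0.5,0,0,0],[36,0,0,-0.5,0,0,0],[36,0,0,0,0,0,0],[36,0,0,0,0,0,0],[36,0,0,0,0,0,0]]'
python3 - <<'E'
from h import *
T=capture("top");S=capture("side")
a=cv2.resize(T["frame"][140:260,20:140,::-1],None,fx=3.3,fy=3.3,interpolation=2);b=cv2.resize(S["frame"][264:384,170:290,::-1],None,fx=3.3,fy=3.3,interpolation=2)
for i in range(5): s=r.get_state()["tcp_pos"]
print(s,proj(S,[.571,.2535,.022]))
cv2.imwrite("pics/d1.png",np.hstack([a,b]))
E
```

```text
time_s: 13.63
tcp_pos: [0.5495, 0.0961, 0.1599]
eef_rot: [179.8, -0.1, -95.6]
contact_force: [0.2, 0.1, -2.7]
gripper_width: 0.0441
gripper_force: 30.0
time_s: 14.3
tcp_pos: [0.5696, 0.2556, 0.1597]
eef_rot: [179.9, -0.1, -95.4]
contact_force: [0.5, -0.3, -3.9]
gripper_width: 0.0439
gripper_force: 30.0
time_s: 14.72
tcp_pos: [0.5708, 0.253, 0.1371]
eef_rot: [180.0, -0.0, -95.6]
contact_force: [0.5, -0.8, -2.0]
gripper_width: 0.0435
gripper_force: 30.0
[0.57108321 0.25345751 0.13774038] [227.84096665 332.46771126]
```

View pics/d1.png

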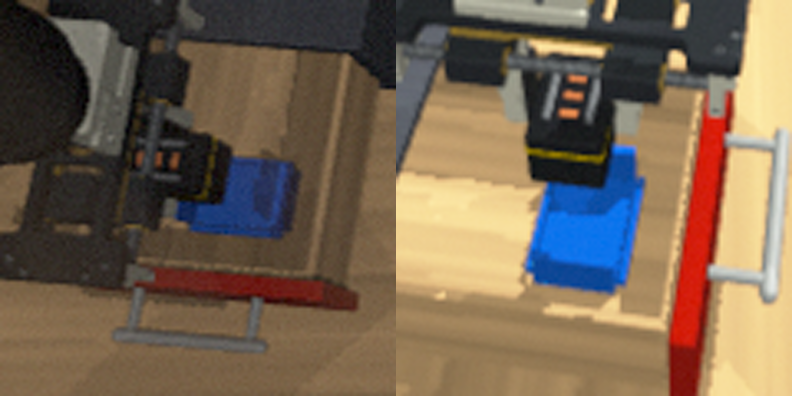

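The battery hangs level over the blue seat, seen in the side crop at (570,120) with the seat at (590,230), lined up with its long side. I lower it now, creeping at the end.

```bash
python3 -m creep '[[36,0,0,-0.6,0,0,0],[36,0,0,-0.7,0,0,0],[36,0,0,-0.7,0,0,0],[36,0,0,-0.6,0,0,0],[36,0,0,-0.4,0,0,0],[36,0,0,-0.2,0,0,0],[36,0,0,0,0,0,0],[36,0,0,0,0,0,0]]'
python3 -m creep '[[36,0,0,-0.1,0,0,0],[36,0,0,-0.1,0,0,0],[36,0,0,0,0,0,0],[36,0,0,0,0,0,0]]'
python3 - <<'E'
from h import *
T=capture("top");S=capture("side")
a=cv2.resize(T["frame"][140:260,20:140,::-1],None,fx=3.3,fy=3.3,interpolation=2);b=cv2.resize(S["frame"][264:384,170:290,::-1],None,fx=3.3,fy=3.3,interpolation=2)
cv2.imwrite("pics/d2.png",np.hstack([a,b]))
E
```

```text
time_s: 15.48
tcp_pos: [0.5712, 0.2537, 0.0577]
eef_rot: [-180.0, 0.0, -95.5]
contact_force: [-0.2, -0.5, -3.1]
gripper_width: 0.044
gripper_force: 30.0
time_s: 15.82
tcp_pos: [0.5708, 0.2536, 0.0523]
eef_rot: [-180.0, 0.0, -95.6]
contact_force: [0.4, -0.3, -3.2]
gripper_width: 0.0439
gripper_force: 30.0
```

View pics/d2.png

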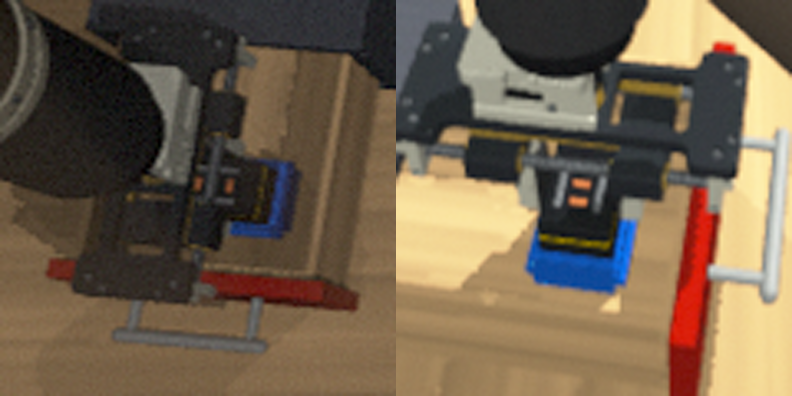

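The battery is going between the seat walls, with the blue near wall showing in front of it at (580,265) in the side crop and no contact force. I continue slowly.

```bash
python3 -m creep '[[36,0,0,-0.1,0,0,0],[36,0,0,-0.08,0,0,0],[36,0,0,0,0,0,0],[36,0,0,0,0,0,0]]'
python3 -m creep '[[36,0,0,-0.04,0,0,0],[36,0,0,-0.04,0,0,0],[36,0,0,0,0,0,0],[36,0,0,0,0,0,0]]'
```

```text
time_s: 16.25
tcp_pos: [0.5706, 0.2534, 0.0473]
eef_rot: [180.0, -0.0, -95.6]
contact_force: [0.7, 0.0, -3.2]
gripper_width: 0.0435
gripper_force: 30.0
time_s: 16.58
tcp_pos: [0.5707, 0.2535, 0.0455]
eef_rot: [180.0, -0.0, -95.6]
contact_force: [-0.1, 0.3, -2.9]
gripper_width: 0.0439
gripper_force: 30.0
```

```bash
python3 -m creep '[[36,0,0,-0.04,0,0,0],[36,0,0,0,0,0,0],[36,0,0,0,0,0,0]]'
python3 -m creep '[[36,0,0,-0.04,0,0,0],[36,0,0,0,0,0,0],[36,0,0,0,0,0,0]]'
```

```text
time_s: 16.83
tcp_pos: [0.5712, 0.2535, 0.0453]
eef_rot: [-179.9, 0.0, -95.5]
contact_force: [-1.1, -1.9, 3.6]
gripper_width: 0.044
gripper_force: 30.0
time_s: 17.08
tcp_pos: [0.5719, 0.2535, 0.0453]
eef_rot: [-179.9, 0.0, -95.5]
contact_force: [0.2, -3.8, 10.1]
gripper_width: 0.0439
gripper_force: 30.0
```

```bash
python3 -m creep '[[36,0,0,0.03,0,0,0],[36,0,0,0,0,0,0],[48,0,0,0,0,0,0],[54,0,0,0,0,0,0],[58,0,0,0,0,0,0],[58,0,0,0,0,0,0],[58,0,0,0,0,0,0],[58,0,0,0,0,0,0]]'
python3 -m creep '[[58,0,0,0.3,0,0,0],[58,0,0,0.5,0,0,0],[58,0,0,1,0,0,0],[58,0,0,1,0,0,0],[58,0,0,1,0,0,0],[58,0,0,1,0,0,0],[58,0,0,0.8,0,0,0],[58,0,0,0,0,0,0]]'
```

```text
time_s: 17.75
tcp_pos: [0.5706, 0.2536, 0.0441]
eef_rot: [180.0, -0.0, -95.6]
contact_force: [-0.2, -0.3, 0.8]
gripper_width: 0.0581
gripper_force: 0.0
time_s: 18.42
tcp_pos: [0.5729, 0.2547, 0.1901]
eef_rot: [-179.6, 0.3, -95.5]
contact_force: [0.7, 1.1, 0.6]
gripper_width: 0.058
gripper_force: 0.0
```

```bash
python3 -m creep '[[30,-0.5,0.1,0,0,0,0],[10,-1,0.1,0,0,0,0],[0,-1,0.1,0,0,0,0],[0,-1,0.1,0,0,0,0],[0,-1,0.1,0,0,0,0],[0,-1,0.1,0,0,0,0],[0,-1,0,0,0,0,0],[0,0,0,0,0,0,0]]' 10
python3 -m creep '[[0,0,0,0,0,0,0],[0,0,0,-1,0,0,0],[0,0,0,-1,0,0,0],[0,0,0,-1,0,0,0],[0,0,0,-1,0,0,0],[0,0,0,-1,0,0,0],[0,0,0,-0.5,0,0,0],[0,0,0,0,0,0,0]]'
```

```text
time_s: 19.08
tcp_pos: [0.4042, 0.2674, 0.184]
eef_rot: [179.9, -0.0, -95.5]
contact_force: [-0.3, -0.9, -0.2]
gripper_width: 0.0101
gripper_force: 0.0
time_s: 19.75
tcp_pos: [0.4072, 0.2666, 0.0436]
eef_rot: [179.8, -0.3, -95.6]
contact_force: [-0.1, -0.1, 0.3]
gripper_width: 0.0007
gripper_force: 0.0
```

```bash
python3 -m creep '[[0,0,0,0.2,0,0,0],[0,0.1,0,0,0,0,0],[0,0.15,-0.02,0,0,0,0],[0,0.15,-0.02,0,0,0,0],[0,0.15,-0.02,0,0,0,0],[0,0.15,-0.02,0,0,0,0],[0,0.15,-0.02,0,0,0,0],[0,0.15,-0.02,0,0,0,0]]'
python3 -m creep '[[0,0.2,-0.02,0,0,0,0],[0,0.25,-0.02,0,0,0,0],[0,0.25,-0.02,0,0,0,0],[0,0.25,-0.03,0,0,0,0],[0,0.25,-0.02,0,0,0,0],[0,0.25,-0.03,0,0,0,0],[0,0.25,-0.02,0,0,0,0],[0,0.25,-0.03,0,0,0,0]]'
python3 -m creep '[[0,0.25,-0.02,0,0,0,0],[0,0.25,-0.03,0,0,0,0],[0,0.25,-0.02,0,0,0,0],[0,0.25,-0.03,0,0,0,0],[0,0.25,-0.02,0,0,0,0],[0,0.25,-0.03,0,0,0,0],[0,0.25,-0.02,0,0,0,0],[0,0.25,-0.03,0,0,0,0]]'
```

```text
time_s: 20.42
tcp_pos: [0.4336, 0.2654, 0.0519]
eef_rot: [180.0, 0.0, -95.6]
contact_force: [-3.2, 1.5, 1.1]
gripper_width: 0.0004
gripper_force: 0.9
time_s: 21.08
tcp_pos: [0.4826, 0.2606, 0.0517]
eef_rot: [180.0, -0.0, -95.6]
contact_force: [-2.1, 0.2, -0.1]
gripper_width: 0.0004
gripper_force: 0.7
time_s: 21.75
tcp_pos: [0.5326, 0.2557, 0.0518]
eef_rot: [180.0, -0.0, -95.6]
contact_force: [-1.6, -0.1, 0.0]
gripper_width: 0.0006
gripper_force: 0.7
```

```bash
python3 -m creep '[[0,0.25,-0.02,0,0,0,0],[0,0.25,-0.03,0,0,0,0],[0,0.25,-0.02,0,0,0,0],[0,0.25,-0.03,0,0,0,0],[0,0.25,-0.02,0,0,0,0],[0,0.25,-0.03,0,0,0,0],[0,0.25,-0.02,0,0,0,0],[0,0.25,-0.03,0,0,0,0]]'
python3 -m creep '[[0,0.15,-0.02,0,0,0,0],[0,0.12,-0.01,0,0,0,0],[0,0.12,-0.01,0,0,0,0],[0,0.12,-0.01,0,0,0,0],[0,0.12,-0.01,0,0,0,0],[0,0.1,-0.01,0,0,0,0],[0,0,0,0,0,0,0]]'
```

```text
time_s: 22.42
tcp_pos: [0.5826, 0.2507, 0.0518]
eef_rot: [-180.0, 0.0, -95.6]
contact_force: [-1.3, -0.2, 0.2]
gripper_width: 0.0004
gripper_force: 0.7
time_s: 23.0
tcp_pos: [0.6008, 0.2491, 0.0519]
eef_rot: [-180.0, 0.0, -95.6]
contact_force: [0.4, -0.6, 0.5]
gripper_width: 0.0007
gripper_force: 0.0
```

```bash
python3 -m creep '[[0,0.08,-0.01,0,0,0,0],[0,0.08,-0.01,0,0,0,0],[0,0.06,0,0,0,0,0],[0,0,0,0,0,0,0]]'
python3 -m creep '[[0,0.06,-0.01,0,0,0,0],[0,0.06,0,0,0,0,0],[0,0.06,0,0,0,0,0],[0,0,0,0,0,0,0]]'
```

```text
time_s: 23.33
tcp_pos: [0.6036, 0.2486, 0.0517]
eef_rot: [179.8, -0.0, -95.6]
contact_force: [-10.3, 2.6, 5.7]
gripper_width: 0.0007
gripper_force: 5.5
time_s: 23.67
tcp_pos: [0.6038, 0.2485, 0.0517]
eef_rot: [179.4, -0.1, -95.6]
contact_force: [-29.3, 8.0, 18.8]
gripper_width: 0.0001
gripper_force: 15.3
```

```bash
python3 -m creep '[[0,-0.15,0,0,0,0,0],[0,-0.4,0,0,0,0,0],[0,-0.8,0.05,0,0,0,0],[0,-0.8,0.05,0,0,0,0],[0,-0.6,0.05,0,0,0,0],[0,-0.2,0,0.5,0,0,0],[0,0,0,1,0,0,0],[0,0,0,1,0,0,0]]'
python3 -m creep '[[0,0,0,1,0,0,0],[0,0,0,1,0,0,0],[0,0,-1,0.5,0,0,0],[0,0,-1,0,0,0,0],[0,0,-1,0,0,0,0],[0,0,-1,0,0,0,0],[0,0,-1,0,0,0,0],[0,0,-1,0,0,0,0]]'
python3 -m creep '[[0,0,-1,0,0,0,0],[0,0,-1,0,0,0,0],[0,0,-1,0,0,0,0],[0,0,-1,0,0,0,0],[0,0,-1,0,0,0,0],[0,0,-1,0,0,0,0],[0,0,0,0,0,0,0],[0,0,0,0,0,0,0]]'
python3 - <<'E'
from h import *
T=capture("top");S=capture("side")
a=cv2.resize(T["frame"][40:260,20:220,::-1],None,fx=2,fy=2,interpolation=2);b=cv2.resize(S["frame"][140:360,40:300,::-1],None,fx=1.5,fy=2,interpolation=2)
cv2.imwrite("pics/e1.png",np.hstack([a,b]))
E
```

```text
time_s: 24.33
tcp_pos: [0.5361, 0.2517, 0.1153]
eef_rot: [180.0, -0.1, -95.5]
contact_force: [0.5, 0.8, 0.6]
gripper_width: 0.0004
gripper_force: 0.0
time_s: 25.0
tcp_pos: [0.537, 0.1008, 0.178]
eef_rot: [-179.9, 0.0, -95.5]
contact_force: [-0.1, -0.7, -0.2]
gripper_width: 0.0
gripper_force: 0.0
time_s: 25.67
tcp_pos: [0.5369, -0.0494, 0.1777]
eef_rot: [-179.9, 0.0, -95.7]
contact_force: [0.3, 0.5, -0.8]
gripper_width: 0.0004
gripper_force: 0.0
```

View pics/e1.png

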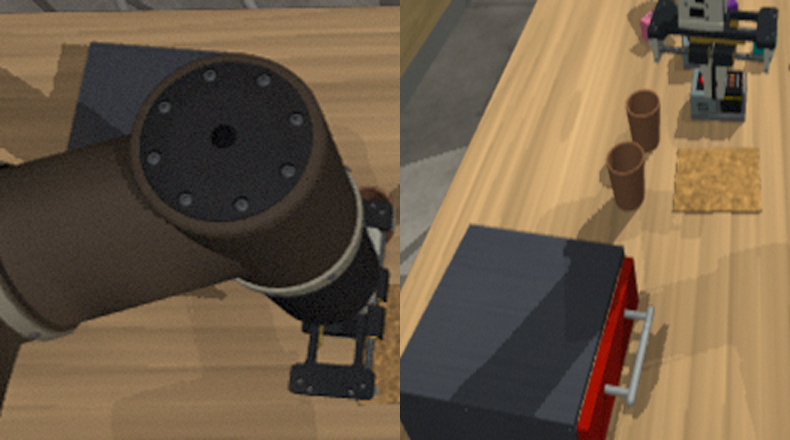

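The side crop shows the red front against the chest at (605,340), both cups standing, the mat empty and the red charger's battery in place. One numeric check of the handle travel comes next.

Run:
```python
from h import *
S=capture("side")
a,b=at(S,(194.7,340),.067),at(S,(207.3,294.5),.067)
c,d=[at(S,(150+(x-396)/2.64-.4,270+(y-371)/2.64-.4),.067) for x,y in((752,588),(760,462))]
n=np.array([.9954,-.0958]);print(a,b,c,d,((a+b-c-d)/2)[:2]@n)
```

```text
[0.62800912 0.29910153 0.067     ] [0.61873553 0.19338982 0.067     ] [0.45664075 0.31620941 0.067     ] [0.44756028 0.21144701 0.067     ] 0.172168365099878
```

Run:
```python
from h import *
S=capture("side")["frame"]
for y in(285,300,315,330): 
    row=S[y].astype(int); x=int(np.argmax((row[:,0]>100)&(row[:,1]<60)&(np.arange(512)>140)));print(y,x,row[x-5:x+4].tolist())
```

```text
285 186 [[29, 30, 29], [62, 41, 33], [95, 38, 24], [99, 7, 1], [98, 11, 3], [111, 13, 7], [139, 16, 7], [150, 12, 2], [140, 16, 10]]
300 178 [[39, 41, 46], [36, 39, 43], [28, 30, 33], [43, 35, 29], [82, 47, 33], [109, 20, 13], [132, 16, 4], [149, 20, 8], [147, 13, 0]]
315 172 [[66, 69, 76], [65, 67, 73], [55, 58, 61], [43, 43, 45], [85, 54, 46], [138, 49, 29], [158, 14, 1], [156, 17, 0], [157, 18, 5]]
330 167 [[67, 70, 76], [60, 63, 69], [40, 41, 45], [75, 62, 51], [135, 74, 51], [162, 27, 16], [158, 18, 2], [160, 18, 6], [159, 9, 0]]
```

```bash
python3 -c "
from plant import *
print(close_job())"
```

```text
the job is handed in; nothing more can be done
None
```

The full battery was stood on the mat, regripped by its long sides and lowered into the blue seat; the drawer is pushed to its hard stop and looks flush with the chest, and the job is handed in at about 26 s.

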